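# Put the capped vials into their holders by size

### The job

Put away the four flat-capped vials: stand each one upright in the round metal holder of its own size, the smallest vial in the smallest holder and so on up to the largest in the largest, each resting on the bottom of its recess. Do not tip any of them over on the way, and leave the two dropper bottles with pointed nozzles standing where they are.

Things in the scene. Friction and masses are not known exactly. Their poses are not given: they have to be found in the camera images.
- vial_green_cap: loose upright small clear vial with a white label and a ribbed green cap, the smallest of the four flat-capped vials: 58 mm tall, round, body 27 mm in diameter, cap 31 mm in diameter from 38 to 58 mm above the underside (the cap can be gripped from above), about 25 g. Origin: centre of its underside; z up along its axis.
- vial_blue: loose upright blue vial with a white cap, the second smallest of the four flat-capped vials: 72 mm tall, round, body 31 mm in diameter, cap 37 mm in diameter from 57 to 72 mm above the underside (the cap can be gripped from above), about 22 g. Origin: centre of its underside; z up along its axis.
- jar_amber: loose upright amber-brown jar with a cream label and a black cap, the second largest of the four flat-capped vials: 92 mm tall, round, body 43 mm in diameter, cap 47 mm in diameter from 70 to 92 mm above the underside (the cap can be gripped from above), about 150 g. Origin: centre of its underside; z up along its axis.
- jar_blue: loose upright jar with a blue label and a black cap, the largest of the four flat-capped vials: 102 mm tall, round, body 49 mm in diameter, cap 52 mm in diameter from 78 to 102 mm above the underside (the cap can be gripped from above), about 140 g. Origin: centre of its underside; z up along its axis.
- holder_a: round low aluminium holder, fixed to the worktop, the smallest of four: outside 58 mm in diameter and 16 mm high, open-topped round recess 42 mm in diameter with a black rubber floor 6 mm above the worktop, wall 8 mm. Origin: centre of its underside, on the worktop; z up. A fixed microscope up to 0.38 m high stands left of the holders (x 0.12 to 0.52, y 0.08 to 0.30): pass behind it (x about 0.6).
- holder_b: round low aluminium holder, fixed to the worktop, the second smallest of four: outside 66 mm in diameter and 20 mm high, open-topped round recess 50 mm in diameter with a black rubber floor 6 mm above the worktop, wall 8 mm. Origin: centre of its underside, on the worktop; z up.
- holder_c: round low aluminium holder, fixed to the worktop, the second largest of four: outside 78 mm in diameter and 26 mm high, open-topped round recess 62 mm in diameter with a black rubber floor 6 mm above the worktop, wall 8 mm. Origin: centre of its underside, on the worktop; z up.
- holder_d: round low aluminium holder, fixed to the worktop, the largest of four: outside 88 mm in diameter and 32 mm high, open-topped round recess 72 mm in diameter with a black rubber floor 6 mm above the worktop, wall 8 mm. Origin: centre of its underside, on the worktop; z up. Also fixed: a centrifuge 0.19 m high (y above 0.55), a carton 0.06 m high (x above 0.61, y 0.17 to 0.42), a tissue box on it.
- dropper_small: loose dropper bottle with a pointed black nozzle, not a flat cap; to be left alone: 70 mm tall, round, body 27 mm in diameter, narrowing to 18 mm above 46 mm. Origin: centre of its underside; z up.
- dropper_large: loose dropper bottle with a pointed black nozzle, not a flat cap; to be left alone: 82 mm tall, round, body 32 mm in diameter, narrowing to 22 mm above 58 mm. Origin: centre of its underside; z up.
Mind the look-alikes: they are no part of the job. What is shaped like the holder_b but blue is not meant.

How it is judged:
At the end, for the whole second after the job is handed in: Each vial stands at rest and released in the holder of its own size rank: within 14 mm of the holder's centre, underside 2 to 10 mm above the holder's underside (the recess floor is at 6 mm), upright within 6 degrees (horizontal distance between vial_green_cap and holder_a below 0.014 m and z of vial_green_cap in the frame of holder_a between 0.002 and 0.01 m and angle between each of vial_green_cap, vial_blue, jar_amber, jar_blue's own z axis and vertical below 0.1 rad and linear speed of each of vial_green_cap, vial_blue, jar_amber, jar_blue below 0.02 m/s and horizontal distance between vial_blue and holder_b below 0.014 m and z of vial_blue in the frame of holder_b between 0.002 and 0.01 m and horizontal distance between jar_amber and holder_c below 0.014 m and z of jar_amber in the frame of holder_c between 0.002 and 0.01 m and horizontal distance between jar_blue and holder_d below 0.014 m and z of jar_blue in the frame of holder_d between 0.002 and 0.01 m); the robot touches nothing.
It fails at once if dropper_small is pushed more than 30 mm from its place or tipped (more than 20 degrees) (distance of dropper_small from where it was at the start of the episode above 0.03 m or angle between dropper_small's own z axis and vertical above 0.35 rad).
It fails at once if dropper_large is pushed more than 30 mm from its place or tipped (more than 20 degrees) (distance of dropper_large from where it was at the start of the episode above 0.03 m or angle between dropper_large's own z axis and vertical above 0.35 rad).
It fails at once if a capped vial is tipped over (more than 35 degrees) (angle between any of vial_green_cap, vial_blue, jar_amber, jar_blue's own z axis and vertical above 0.61 rad).
It also fails if it takes over 115 s, if anything falls off the work surface, if the arm or the gripper's body presses on something with over 40 N, if the wrist force passes 120 N, or if a joint passes its speed limit or range.

### The arm

A 7-joint arm with a two-finger parallel gripper is mounted at the origin on a cart in front of the work surface, level with it; the furniture and walls round the work are solid. World frame = base frame: x ahead of the robot, y to its left, z up, the work surface at z = 0. Lengths are in m, angles in rad, forces in N, time in s.
With the tool pointing down it reaches from about 0.4 to 0.9 m from the base axis. Payload 5.6 kg.
Tool frame: the origin (TCP) lies midway between the tips of the shut fingers; the grasp point (between the pads) lies 19 mm behind it; z points along the fingers, y is the line along which they close (so a half turn about z gives the same grasp; the last joint's range is limited). The gripper opens to 92 mm and grips with 3 to 60 N. Pads are 20 mm wide; open, the fingers measure 128 mm over their backs; the gripper's body (75 mm by 189 mm) begins 69 mm behind the grasp point.
Start: joints at [-1.301, 0.468, -0.012, 1.603, 0.006, 1.071, -0.056], TCP at [0.2, 0.618, 0.215] pointing down, gripper open.
Joint ranges: [-2.53, 2.53], [-0.31, 2.02], [-1.57, 1.55], [0.28, 2.44], [-1.29, 4.43], [0.15, 1.84], [-2.92, 2.92]. Speed limits (rad/s): [2.57, 2.57, 3.14, 3.14, 3.14, 3.14, 3.14].

### API

Orientations are given as [roll, pitch, yaw] about the fixed x, y, z axes, in that order (R = Rz(yaw) Ry(pitch) Rx(roll)).
In Python, from bench import robot gives the robot as it stands. The module is installed in compiled form; this text tells all that it offers.
- The arm moves only by the tool drive_tool, never from a script. Its argument "series" is a list that holds one entry, the list of rows, each a list of 7 numbers: the shift along the world's x, y, z in m, then the turn, a rotation vector about the world's x, y, z in degrees, then the closure, from 0 (fully open) to 1 (shut). In form: [[[tx, ty, tz, rx, ry, rz, claw], ...]]. A call has 1 to 20 rows; each row shifts and turns the commanded pose from where the row before left it; what a row does not reach is not made up. A row lasts 1/10 s, in which the tool goes at most 50 mm and 8.59 degrees, less where a joint would pass 70% of its speed; a pose out of reach is approached as far as the arm can. A call with a gripper value outside its range is refused whole. The fingers move at their own pace and stop on an object; "grip_force" is the grip in N (left out, the last holds). Time passes only in rows, so rows that do not move let the fingers close. It gives the time, the measured TCP pose, the force, the opening and the grip force at its end, in the units of the state.
- robot.get_state(): the state, without advancing time (a new reading comes with each control period).
- robot.get_image(name): name is "scene" or "top"; returns the picture (480x640x3 uint8, red, green, blue); there is no depth.
- robot.camera_info(name): a dict with "fx", "fy", "cx", "cy" (pixels), "rvec" (rotation vector, rad) and "tvec" (3), from world to camera coordinates, as OpenCV has them. Camera axes: x right, y down, z forward; pixel columns grow to the right and rows downward; lengths in m; the calibration is good to about 2 mm. A picture is of the moment at which its call begins. camera_info takes no time and is no camera call.
- robot.close_job(): hands the job in; it is judged then, once.
The state is a dict: "t": time; "joint_pos": joint angles; "dq": joint speeds; "joint_torque": joint torques, N m; "ee_pos": TCP position; "tool_rot": TCP orientation; "contact_force": force on the tool from outside, world axes, zero at the start; "moment": the same for the moment, N m; "grip_width": finger opening in m; "grip_force": force on a finger pad.
Only numpy, scipy, OpenCV 4.12 (cv2) and the standard library are available. Lean on these libraries where they do the work, as an engineer would, in place of code of your own. Each camera call takes 0.05 s, during which the arm holds its last target. There are 200 camera calls.

## Working session

There is one attempt and no reset: what is moved stays moved. The work goes in short steps, Python scripts to look and compute and a tool call to move; the robot and the scene stay as the last step left them, time stands still between calls to the robot, and variables do not carry over. Pictures are saved under pics/ and viewed, at most 14 in all, crops included, and the job is handed in when it is done.

Besides the shell and the picture viewer there is one more tool, called after ">>>" as name(argument=value, ...), one argument or row to a line, values as JSON. drive_tool: Moves the arm, as the interface text tells. Its arguments: {"type":"object","properties":{"series":{"type":"array","items":{"type":"array","items":{"type":"array","items":{"type":"number"}}}},"grip_force":{"type":"number"}},"required":["series"]}

```bash
mkdir -p pics; cat > h.py <<'E'
import cv2,numpy as np
from bench import robot
def cam(n):
    i=robot.camera_info(n);K=np.array([[i['fx'],0,i['cx']],[0,i['fy'],i['cy']],[0,0,1.]])
    R=cv2.Rodrigues(np.array(i['rvec'],float))[0];return K,R,np.array(i['tvec'],float)
def ray(n,u,v,z):
    K,R,t=cam(n);c=-R.T@t;d=R.T@np.linalg.inv(K)@[u,v,1.];return c+d*(z-c[2])/d[2]
def shot(n,f):
    im=robot.get_image(n)[:,:,::-1].copy();cv2.imwrite('pics/'+f,im);return im
E
python3 - <<'E'
from h import *
for n in('scene','top'):
    shot(n,n+'1.png');K,R,t=cam(n);print(n,K[0,0],-R.T@t,R[2])
s=robot.get_state();print(s['ee_pos'],s['tool_rot'],s['grip_width'],s['t'])
E
```

```text
scene 555.3524227653929 [0.54534826 0.72369308 1.01846289] [-0.04245624 -0.47528946 -0.87880452]
top 596.4451558317028 [0.3027944  0.17404058 1.55899323] [ 0.12776021  0.01398474 -0.99170649]
[0.19990078 0.61795181 0.21374382] [-3.14001569e+00  1.24744498e-04  2.82880255e+00] 0.09174266025570098 0.1
```

View pics/scene1.png

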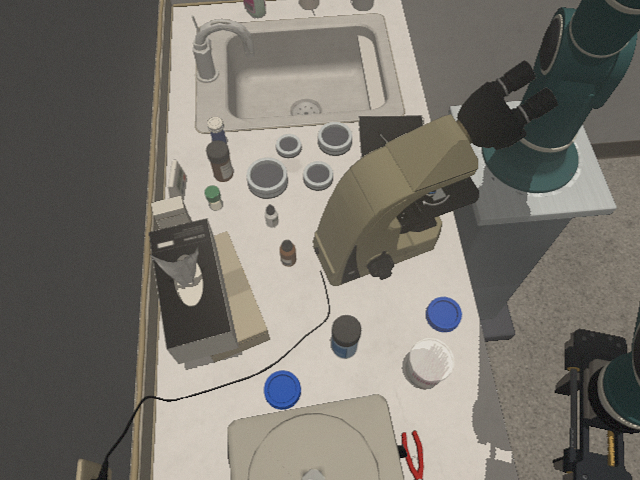

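View pics/top1.png

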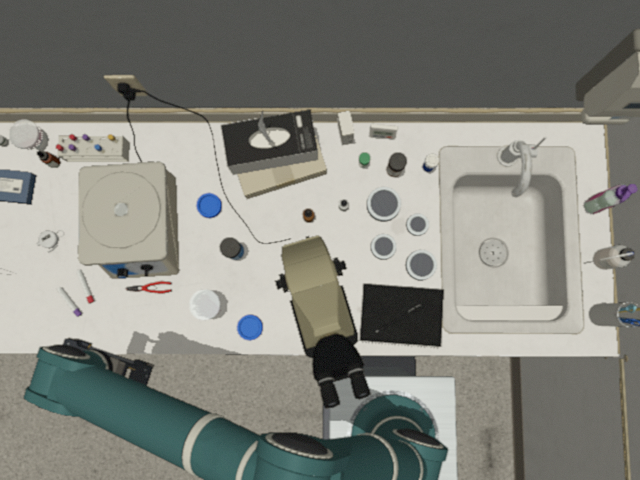

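The scene view shows the jar with the blue label at (346,337), the green cap at (213,197), the brown jar at (218,160) and the white cap at (216,125). The four holders are at (268,177), (318,175), (288,145) and (335,137), and the droppers at (271,215) and (288,252). The same items in the top view are green (365,160), amber jar (398,163), white cap (430,162), blue jar (232,247), and holders (383,204), (383,245), (417,223), (421,264).

```bash
python3 - <<'E'
from h import *
im=cv2.imread('pics/top1.png')
def circ(cx,cy,r0,r1,lab,z,D):
    w=34;c=cv2.resize(im[cy-w:cy+w,cx-w:cx+w],None,fx=6,fy=6,interpolation=cv2.INTER_CUBIC)
    g=cv2.GaussianBlur(cv2.cvtColor(c,6),(0,0),3)
    C=cv2.HoughCircles(g,cv2.HOUGH_GRADIENT,1.5,400,param1=60,param2=12,minRadius=int(r0*6),maxRadius=int(r1*6))
    u,v,r=C[0,0]/6;u+=cx-w-.5;v+=cy-w-.5
    p=ray('top',u,v,z);q=ray('top',u+r,v,z);print(lab,(u.round(1),v.round(1)),p[:2].round(4),'D mm',(2000*np.linalg.norm(q-p)).round(1),'exp',D)
    cv2.circle(im,(round(u),round(v)),round(r),(0,0,255),1)
for a in [(383,204,10,22,'?d',.032,88),(421,264,10,20,'?c',.026,78),(417,223,7,15,'?b',.02,66),(383,245,7,16,'?a',.016,58),
 (365,160,4,9,'green',.058,31),(430,162,5,10,'bluevial',.072,37),(398,163,7,12,'amber',.092,47),(232,247,8,14,'jarblue',.102,52),
 (309,215,4,9,'drop',.05,27),(344,204,4,9,'drop',.05,27)]: circ(*a)
cv2.imwrite('pics/t2.png',cv2.resize(im[130:290,300:460],None,fx=3.7,fy=3.7))
s=cv2.imread('pics/scene1.png');cv2.imwrite('pics/s2.png',cv2.resize(s[110:270,180:370],None,fx=3.7,fy=3.7))
for n,u,v in [('amber cap',218,147),('white cap',216,122),('green',212,190),('jarblue',346,328),('d',268,174),('a?',318,173),('b?',288,144),('c',335,135)]:
    print(n,ray('scene',u,v,{'amber cap':.092,'white cap':.072,'green':.058,'jarblue':.102}.get(n,.025))[:2].round(3))
E
```

```text
?d (np.float32(383.9), np.float32(202.6)) [0.5946 0.0195] D mm 68.9 exp 88
?c (np.float32(420.9), np.float32(264.4)) [ 0.4346 -0.0746] D mm 61.6 exp 78
?b (np.float32(383.9), np.float32(202.9)) [0.5962 0.0183] D mm 69.1 exp 66
?a (np.float32(383.1), np.float32(245.9)) [0.4833 0.0209] D mm 48.4 exp 58
green (np.float32(366.4), np.float32(159.1)) [0.7035 0.0662] D mm 42.8 exp 31
bluevial (np.float32(397.4), np.float32(160.9)) [ 0.6953 -0.0118] D mm 45.7 exp 37
amber (np.float32(397.1), np.float32(161.4)) [ 0.6887 -0.0087] D mm 48.1 exp 47
jarblue (np.float32(229.9), np.float32(247.1)) [0.4687 0.4064] D mm 51.3 exp 52
drop (np.float32(308.6), np.float32(215.1)) [0.558  0.2143] D mm 34.9 exp 27
drop (np.float32(343.4), np.float32(205.4)) [0.5837 0.1252] D mm 28.5 exp 27
amber cap [ 0.689 -0.017]
white cap [ 0.696 -0.102]
green [0.708 0.066]
jarblue [0.471 0.406]
d [0.592 0.014]
a? [0.484 0.022]
b? [ 0.543 -0.064]
c [ 0.435 -0.079]
```

View pics/t2.png

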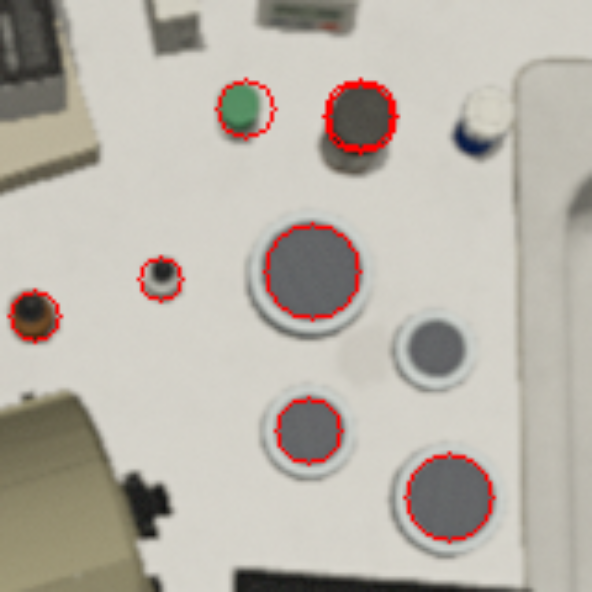

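View pics/s2.png

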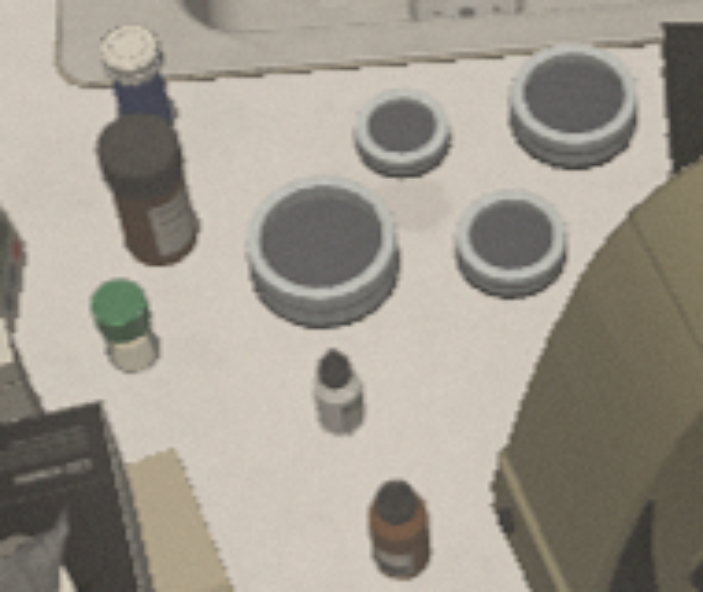

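Top crop, with the floors at: largest (312,271), next (449,497), third (309,430) and smallest (436,348), so d, c, b and a in that order. The white cap is at (489,110) in the top crop and (131,55) in the scene crop. Next I'll refine these with masks, casting onto the mid-height planes.

```bash
cat >> h.py <<'E'
def blob(im,n,u,v,z,f,w=24):
    u,v=int(u),int(v);y0=max(v-w,0);c=im[y0:v+w,u-w:u+w];c=cv2.resize(c,None,fx=4,fy=4,interpolation=cv2.INTER_CUBIC)
    h=cv2.cvtColor(c,cv2.COLOR_BGR2HSV);m=f(h.astype(int),c.astype(int)).astype(np.uint8)
    k,l,s,ce=cv2.connectedComponentsWithStats(m)
    i=min([i for i in range(1,k) if s[i,4]>150],key=lambda i:np.hypot(*(ce[i]-[w*4,(v-y0)*4])))
    a=s[i,4]/16;cu=ce[i][0]/4+u-w-.375;cv_=ce[i][1]/4+y0-.375
    p=ray(n,cu,cv_,z);q=ray(n,cu+1,cv_,z);mm=np.linalg.norm(q-p)*1e3
    return p[:2].round(4),'bbox mm',(s[i,2]/4*mm).round(1),(s[i,3]/4*mm).round(1),(round(cu,1),round(cv_,1))
dark=lambda t:(lambda h,c:h[...,2]<t)
green=lambda h,c:(h[...,0]>45)&(h[...,0]<95)&(h[...,1]>80)
E
python3 - <<'E'
from h import *
T=cv2.imread('pics/top1.png');S=cv2.imread('pics/scene1.png')
P={'d':((383,204),(268,174),.019),'c':((421,264),(335,137),.016),'b':((383,245),(318,174),.013),'a':((417,223),(288,144),.011)}
for k,(t,s,z) in P.items():
    print(k,*blob(T,'top',*t,z,dark(150)),'|',*blob(S,'scene',*s,z,dark(150)))
print('green',*blob(T,'top',365,160,.048,green),'|',*blob(S,'scene',212,194,.048,green))
nb=lambda h,c:(h[...,2]<88)
print('amber',*blob(T,'top',398,161,.081,nb),'|',*blob(S,'scene',218,149,.081,nb,14))
print('jarblue',*blob(T,'top',230,247,.09,nb),'|',*blob(S,'scene',346,330,.09,nb))
bl=lambda h,c:(c[...,0]-c[...,2]>25)
print('bluebody',*blob(T,'top',429,167,.03,bl),'|',*blob(S,'scene',219,136,.045,bl,14))
print('whitecap',ray('top',431.7,159.3,.066),ray('scene',215.2,124.5,.066))
E
```

```text
d [0.5966 0.0186] bbox mm 70.6 70.0 (np.float64(383.7), np.float64(202.8)) | [0.5961 0.0081] bbox mm 73.4 60.8 (np.float64(266.3), np.float64(173.6))
c [ 0.4358 -0.0775] bbox mm 61.3 61.3 (np.float64(421.4), np.float64(264.2)) | [ 0.4349 -0.0866] bbox mm 64.1 49.8 (np.float64(334.7), np.float64(134.9))
b [0.4836 0.02  ] bbox mm 47.5 48.8 (np.float64(383.4), np.float64(245.9)) | [0.4835 0.0132] bbox mm 51.2 41.9 (np.float64(317.7), np.float64(173.0))
a [ 0.5426 -0.0701] bbox mm 40.5 39.9 (np.float64(417.5), np.float64(223.7)) | [ 0.5428 -0.0762] bbox mm 42.7 34.2 (np.float64(288.1), np.float64(143.5))Traceback (most recent call last):
  File "<stdin>", line 6, in <module>
  File "h.py", line 14, in blob
    i=min([i for i in range(1,k) if s[i,4]>150],key=lambda i:np.hypot(*(ce[i]-[w*4,(v-y0)*4])))
ValueError: min() iterable argument is empty
```

```bash
python3 - <<'E'
from h import *
T=cv2.imread('pics/top1.png');S=cv2.imread('pics/scene1.png')
P={'d':((383,204),(268,174),.032),'c':((421,264),(335,137),.026),'b':((383,245),(318,174),.02),'a':((417,223),(288,144),.016)}
for k,(t,s,z) in P.items():
    print(k,*blob(T,'top',*t,z,dark(150))[:1],'|',*blob(S,'scene',*s,z,dark(150)))
def tr(name,*a):
    try: print(name,*blob(*a))
    except Exception as e: print(name,e)
green=lambda h,c:(c[...,1]-c[...,2]>25)
tr('greenT',T,'top',365,160,.05,green);tr('greenS',S,'scene',212,194,.048,green)
nb=lambda h,c:(h[...,2]<90)
for t in(80,95):
  nb=dark(t)
  tr('ambT',T,'top',398,161,.083,nb);tr('ambS',S,'scene',218,149,.081,nb,14)
  tr('jbT',T,'top',230,247,.092,nb);tr('jbS',S,'scene',346,330,.09,nb)
bl=lambda h,c:(c[...,0]-c[...,2]>25)
tr('bodT',T,'top',429,167,.03,bl);tr('bodS',S,'scene',219,136,.045,bl,14)
print('whitecap',ray('top',431.7,159.3,.066),ray('scene',215.2,124.5,.066))
print(T[160,365],T[161,398],T[247,231],S[194,212],S[149,218])
E
```

```text
d [0.5942 0.0199] | [0.5954 0.0174] bbox mm 72.4 60.0 (np.float64(266.3), np.float64(173.6))
c [ 0.435  -0.0759] | [ 0.436  -0.0785] bbox mm 63.4 49.3 (np.float64(334.7), np.float64(134.9))
b [0.4828 0.0207] | [0.4839 0.0182] bbox mm 50.9 41.6 (np.float64(317.7), np.float64(173.0))
a [ 0.5418 -0.0693] | [ 0.5428 -0.0722] bbox mm 42.5 34.0 (np.float64(288.1), np.float64(143.5))
greenT [0.7083 0.0714] bbox mm 27.9 31.1 (np.float64(364.1), np.float64(158.1))
greenS [0.7106 0.0632] bbox mm 29.8 25.6 (np.float64(211.6), np.float64(191.5))
ambT [ 0.6882 -0.0088] bbox mm 44.2 48.0 (np.float64(396.7), np.float64(162.5))
ambS [0.6882 0.0048] bbox mm 44.4 27.2 (np.float64(219.5), np.float64(158.5))
jbT [0.4678 0.406 ] bbox mm 54.0 49.7 (np.float64(230.7), np.float64(247.9))
jbS [0.4746 0.4235] bbox mm 49.3 35.9 (np.float64(344.9), np.float64(340.4))
ambT [ 0.6863 -0.0083] bbox mm 47.4 58.8 (np.float64(396.5), np.float64(163.2))
ambS [ 0.6912 -0.0189] bbox mm 48.5 59.1 (np.float64(218.0), np.float64(149.6))
jbT [0.467  0.4036] bbox mm 57.8 50.9 (np.float64(231.6), np.float64(248.3))
jbS [0.4726 0.4092] bbox mm 51.4 67.1 (np.float64(345.1), np.float64(332.4))
bodT [ 0.6863 -0.0932] bbox mm 23.5 17.6 (np.float64(426.6), np.float64(168.4))
bodS min() iterable argument is empty
whitecap [ 0.70119684 -0.10038999  0.066     ] [ 0.69907999 -0.10065373  0.066     ]
[100 143  86] [69 77 78] [73 78 80] [ 96 129  95] [78 82 88]
```

>>> drive_tool(
  series=[
    [[0,0,0.02,0,0,-8,0],[0.027,-0.021,0.02,0,0,-8,0],[0.027,-0.021,0.02,0,0,-8,0],[0.027,-0.021,0.02,0,0,-8,0],[0.027,-0.021,0,0,0,-8,0],[0.027,-0.021,0,0,0,-8,0],[0.027,-0.021,0,0,0,-8,0],[0.027,-0.021,0,0,0,-8,0],[0.027,-0.021,0,0,0,-8,0],[0.027,-0.021,0,0,0,0,0],[0.026,-0.023,0,0,0,0,0],[0,0,0,0,0,0,0],[0,0,0,0,0,0,0]],
  ],
  grip_force=15,
)

```text
t: 1.4
ee_pos: [0.4693, 0.4058, 0.2942]
tool_rot: [-3.141, 0.0, 1.57]
contact_force: [-0.8, -0.7, -0.4]
grip_width: 0.0923
grip_force: 0.0
```

```bash
python3 - <<'E'
from h import *
for n,u,v,z in [('tissue corner',316,157,.15),('tissue bottom edge carton',325,180,.06),('box bottom',346,143,0),('box top',345,112,.06),('disp',383,138,0),('edge',365,120,0)]: print(n,ray('top',u,v,z).round(3))
print(ray('scene',235,345,.15),ray('scene',217,222,.15))
s=robot.get_state();print(s['joint_pos'],s['ee_pos'],s['tool_rot'],s['contact_force'])
shot('scene','s3.png')
E
```

```text
tissue corner [0.684 0.195 0.15 ]
tissue bottom edge carton [0.648 0.173 0.06 ]
box bottom [0.763 0.117 0.   ]
box top [0.829 0.121 0.06 ]
disp [0.777 0.017 0.   ]
edge [0.827 0.065 0.   ]
[0.65660306 0.43348253 0.15      ] [0.68371955 0.1998594  0.15      ]
[-1.03084738  0.35485232  0.34766246  1.60777054 -0.12736187  1.20219237
 -0.65751943] [0.46929372 0.40580489 0.29417988] [-3.14087866e+00  4.61945460e-04  1.57035329e+00] [-0.78900858 -0.65534984 -0.35328973]
```

View pics/s3.png

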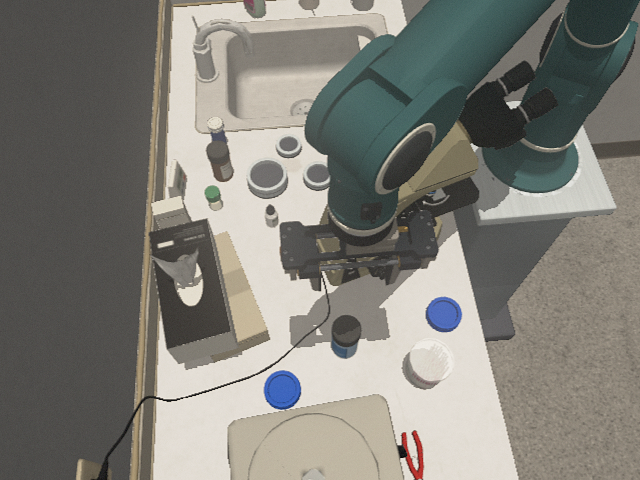

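The scene view shows the gripper above the blue jar at (346,335), closing along x, with its shadow around the jar. I'll descend now.

>>> drive_tool(
  series=[
    [[0,0,-0.03,0,0,0,0],[0,0,-0.03,0,0,0,0],[0,0,-0.03,0,0,0,0],[0,0,-0.03,0,0,0,0],[0,0,-0.025,0,0,0,0],[0,0,-0.02,0,0,0,0],[0,0,-0.02,0,0,0,0],[0,0,-0.02,0,0,0,0],[0,0,-0.018,0,0,0,0],[0,0,0,0,0,0,0],[0,0,0,0,0,0,0],[0,0,0,0,0,0,0]],
  ],
)

```text
t: 2.65
ee_pos: [0.4692, 0.4076, 0.0727]
tool_rot: [3.141, -0.001, 1.573]
contact_force: [-0.1, -0.3, -0.6]
grip_width: 0.0919
grip_force: 0.0
```

>>> drive_tool(
  series=[
    [[0,0,0,0,0,0,1],[0,0,0,0,0,0,1],[0,0,0,0,0,0,1],[0,0,0,0,0,0,1],[0,0,0,0,0,0,1],[0,0,0,0,0,0,1],[0,0,0,0,0,0,1],[0,0,0,0,0,0,1],[0,0,0,0,0,0,1],[0,0,0,0,0,0,1]],
  ],
)

```text
t: 3.65
ee_pos: [0.4692, 0.4064, 0.0717]
tool_rot: [3.141, -0.0, 1.572]
contact_force: [0.5, -0.6, 1.2]
grip_width: 0.051
grip_force: 15.0
```

>>> drive_tool(
  series=[
    [[0,0,0.01,0,0,0,1],[0,0,0.02,0,0,0,1],[0,0,0.03,0,0,0,1],[0,0,0.03,0,0,0,1],[0,0,0.03,0,0,0,1],[0.02,0,0.03,0,0,0,1],[0.02,0,0.03,0,0,0,1],[0.03,0,0.03,0,0,0,1],[0.03,0,0.03,0,0,0,1],[0.026,0,0.02,0,0,0,1],[0,0,0,0,0,0,1],[0,0,0,0,0,0,1],[0,0,0,0,0,0,1]],
  ],
)

```text
t: 4.95
ee_pos: [0.5934, 0.4067, 0.3303]
tool_rot: [-3.139, 0.001, 1.573]
contact_force: [-0.0, 0.6, -0.2]
grip_width: 0.0516
grip_force: 15.0
```

>>> drive_tool(
  series=[
    [[0,-0.02,0,0,0,0,1],[0,-0.03,0,0,0,0,1],[0,-0.03,0,0,0,0,1],[0,-0.03,0,0,0,0,1],[0,-0.03,0,0,0,0,1],[0,-0.03,0,0,0,0,1],[0,-0.03,0,0,0,0,1],[0,-0.03,0,0,0,0,1],[0,-0.03,0,0,0,0,1],[0,-0.03,0,0,0,0,1],[0,-0.03,0,0,0,0,1],[0,-0.03,0,0,0,0,1],[0,-0.025,0,0,0,0,1],[0,-0.013,0,0,0,0,1],[0,0,0,0,0,0,1],[0,0,0,0,0,0,1],[0,0,0,0,0,0,1]],
  ],
)

```text
t: 6.65
ee_pos: [0.5949, 0.0207, 0.3313]
tool_rot: [-3.141, -0.001, 1.575]
contact_force: [0.5, 1.2, -1.4]
grip_width: 0.0514
grip_force: 15.0
```

```bash
python3 - <<'E'
from h import *
a=shot('scene','s4.png');b=shot('top','t4.png')
cv2.imwrite('pics/m4.png',np.hstack([cv2.resize(a[60:360,120:500],(400,316)),cv2.resize(b[120:360,250:500],(329,316))]))
print(robot.get_state()['joint_pos'])
E
```

```text
[-0.48317702  0.29085494  0.49921916  1.62680176 -0.14493997  1.26127924
  0.04649258]
```

View pics/m4.png

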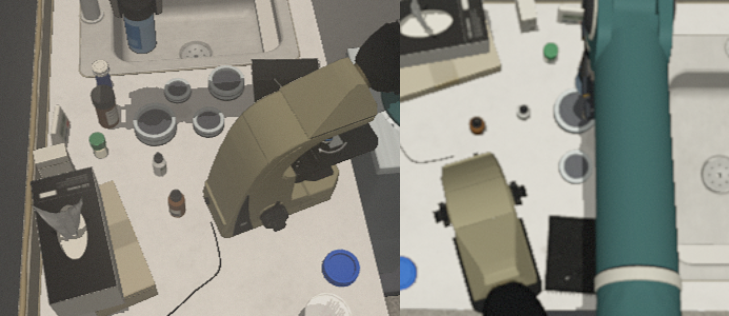

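The jar hangs upright from the gripper, and the other bottles stand untouched. I'll lower it into holder d.

>>> drive_tool(
  series=[
    [[0,-0.002,-0.02,0,0,0,1],[0,0,-0.03,0,0,0,1],[0,0,-0.03,0,0,0,1],[0,0,-0.03,0,0,0,1],[0,0,-0.03,0,0,0,1],[0,0,-0.03,0,0,0,1],[0,0,-0.02,0,0,0,1],[0,0,-0.02,0,0,0,1],[0,0,-0.01,0,0,0,1],[0,0,-0.01,0,0,0,1],[0,0,-0.008,0,0,0,1],[0,0,-0.008,0,0,0,1],[0,0,-0.006,0,0,0,1],[0,0,0,0,0,0,1],[0,0,0,0,0,0,1],[0,0,0,0,0,0,1]],
  ],
)

```text
t: 8.35
ee_pos: [0.5955, 0.0164, 0.0801]
tool_rot: [3.141, -0.0, 1.572]
contact_force: [0.5, 0.6, 0.3]
grip_width: 0.0514
grip_force: 15.0
```

>>> drive_tool(
  series=[
    [[0,0.002,-0.001,0,0,0,1],[0,0,-0.001,0,0,0,1],[0,0,-0.001,0,0,0,1],[0,0,0,0,0,0,1],[0,0,0,0,0,0,1]],
  ],
)

```text
t: 8.85
ee_pos: [0.5957, 0.0187, 0.0774]
tool_rot: [3.14, -0.001, 1.572]
contact_force: [-1.1, 1.2, 5.7]
grip_width: 0.0515
grip_force: 15.0
```

>>> drive_tool(
  series=[
    [[0,0,0,0,0,0,0.2],[0,0,0,0,0,0,0.2],[0,0,0,0,0,0,0.2],[0,0,0,0,0,0,0.2],[0,0,0.01,0,0,0,0.2],[0,0,0.02,0,0,0,0.2],[0,0,0.03,0,0,0,0.27],[0,0,0.03,0,0,0,0.27],[0.015,-0.005,0.03,0,0,0,0.27],[0.03,-0.01,0,0,0,0,0.27],[0.03,-0.01,0,0,0,0,0.27],[0.018,-0.005,0,0,0,0,0.27],[0,0,0,0,0,0,0.27],[0,0,0,0,0,0,0.27],[0,0,0,0,0,0,0.27]],
  ],
)

```text
t: 10.35
ee_pos: [0.6872, -0.0111, 0.1967]
tool_rot: [-3.141, -0.0, 1.572]
contact_force: [0.9, -0.0, 0.0]
grip_width: 0.0674
grip_force: 0.0
```

```bash
python3 - <<'E'
from h import *
a=shot('scene','s5.png')
cv2.imwrite('pics/m5.png',cv2.resize(a[60:260,140:390],(750,600)))
print(robot.get_state()['ee_pos'])
E
```

```text
[ 0.68724884 -0.0110058   0.19685514]
```

View pics/m5.png

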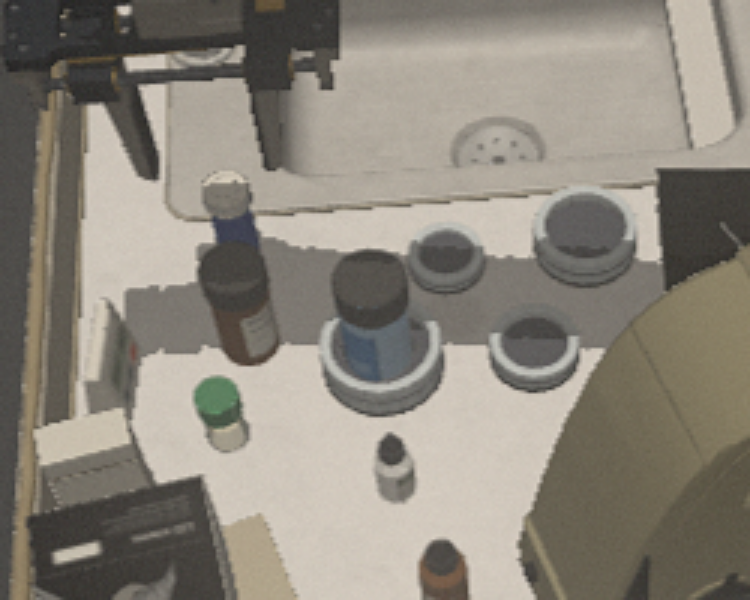

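The crop shows the blue jar standing in holder d at (370,340). The amber jar at (235,300) is free below the gripper.

>>> drive_tool(
  series=[
    [[0.002,0,-0.02,0,0,0,0.27],[0,0,-0.02,0,0,0,0.27],[0,0,-0.02,0,0,0,0.27],[0,0,-0.02,0,0,0,0.27],[0,0,-0.02,0,0,0,0.27],[0,0,-0.02,0,0,0,0.27],[0,0,-0.015,0,0,0,0.27],[0,0,0,0,0,0,0.27],[0,0,0,0,0,0,0.27],[0,0,0,0,0,0,1],[0,0,0,0,0,0,1],[0,0,0,0,0,0,1],[0,0,0,0,0,0,1],[0,0,0,0,0,0,1],[0,0,0,0,0,0,1]],
  ],
)

```text
t: 11.9
ee_pos: [0.6908, -0.0116, 0.0625]
tool_rot: [3.14, -0.0, 1.572]
contact_force: [0.8, 0.3, 5.8]
grip_width: 0.0465
grip_force: 15.0
```

>>> drive_tool(
  series=[
    [[0,0,0.01,0,0,0,1],[0,0,0.02,0,0,0,1],[0,0,0.03,0,0,0,1],[0,0,0.03,0,0,0,1],[0,0,0.03,0,0,0,1],[0,0,0.03,0,0,0,1],[0,0,0.03,0,0,0,1],[-0.02,-0.01,0,0,0,0,1],[-0.03,-0.01,0,0,0,0,1],[-0.03,-0.01,0,0,0,0,1],[-0.03,-0.01,0,0,0,0,1],[-0.03,-0.01,0,0,0,0,1],[-0.03,-0.01,0,0,0,0,1],[-0.03,-0.005,0,0,0,0,1],[-0.03,0,0,0,0,0,1],[-0.025,0,0,0,0,0,1],[0,0,0,0,0,0,1],[0,0,0,0,0,0,1],[0,0,0,0,0,0,1]],
  ],
)

```text
t: 13.8
ee_pos: [0.4358, -0.0765, 0.2418]
tool_rot: [3.141, 0.0, 1.572]
contact_force: [-0.5, -0.2, -2.5]
grip_width: 0.0465
grip_force: 15.0
```

```bash
python3 - <<'E'
from h import *
a=shot('scene','s6.png')
cv2.imwrite('pics/m6.png',cv2.resize(a[40:260,140:440],(750,550)))
print(robot.get_state()['ee_pos'],robot.get_state()['joint_pos'])
E
```

```text
[ 0.43577584 -0.07655439  0.24164229] [-0.40472661  0.06475974  0.53225724  2.08324709 -0.03835687  1.00265299
  0.14870083]
```

View pics/m6.png

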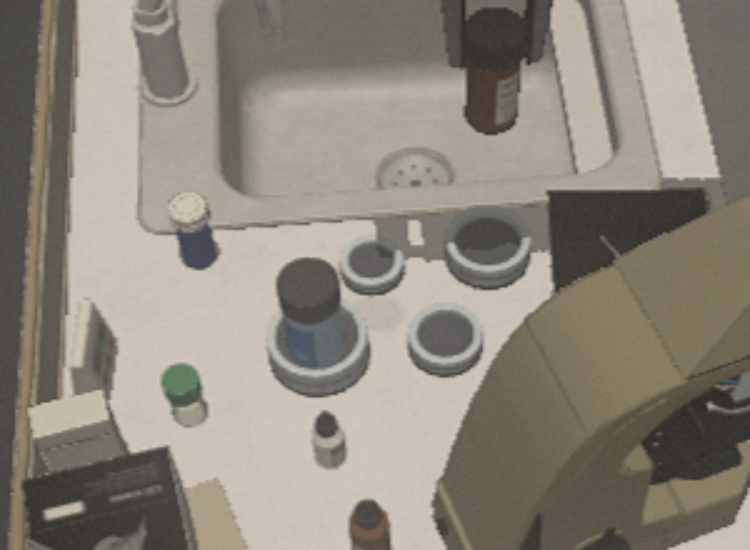

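The amber jar at (493,75) hangs upright above holder c. I'll lower it.

>>> drive_tool(
  series=[
    [[0,0,-0.02,0,0,0,1],[0,0,-0.03,0,0,0,1],[0,0,-0.03,0,0,0,1],[0,0,-0.03,0,0,0,1],[0,0,-0.02,0,0,0,1],[0,0,-0.01,0,0,0,1],[0,0,-0.01,0,0,0,1],[0,0,-0.01,0,0,0,1],[0,0,-0.008,0,0,0,1],[0,0,0,0,0,0,1],[0,0,-0.002,0,0,0,1],[0,0,-0.002,0,0,0,1],[0,0,-0.001,0,0,0,1],[0,0,0,0,0,0,1],[0,0,0,0,0,0,1]],
  ],
)

```text
t: 15.35
ee_pos: [0.4352, -0.0765, 0.0688]
tool_rot: [3.141, -0.0, 1.572]
contact_force: [0.5, -0.1, -1.2]
grip_width: 0.0464
grip_force: 15.0
```

>>> drive_tool(
  series=[
    [[0,0,-0.001,0,0,0,1],[0,0,0,0,0,0,1],[0,0,0,0,0,0,1]],
  ],
)

```text
t: 15.65
ee_pos: [0.4357, -0.0766, 0.0682]
tool_rot: [3.14, -0.0, 1.572]
contact_force: [0.1, -0.6, 6.1]
grip_width: 0.0465
grip_force: 15.0
```

>>> drive_tool(
  series=[
    [[0,0,0,0,0,0,0.2],[0,0,0,0,0,0,0.2],[0,0,0,0,0,0,0.2],[0,0,0,0,0,0,0.2],[0,0,0.01,0,0,0,0.2],[0,0,0.02,0,0,0,0.2],[0,0,0.04,0,0,0,0.35],[0,0,0.04,0,0,0,0.35],[0,0,0.04,0,0,0,0.35],[0.03,0.015,0,0,0,0,0.35],[0.03,0.015,0,0,0,0,0.35],[0.04,0.02,0,0,0,0,0.35],[0.04,0.02,0,0,0,0,0.35],[0.04,0.02,0,0,0,0,0.35],[0.04,0.02,0,0,0,0,0.35],[0.03,0.02,0,0,0,0,0.35],[0.023,0.014,0,0,0,0,0.35],[0,0,0,0,0,0,0.35],[0,0,0,0,0,0,0.35],[0,0,0,0,0,0,0.35]],
  ],
)

```text
t: 17.65
ee_pos: [0.7073, 0.0662, 0.2181]
tool_rot: [-3.141, 0.001, 1.571]
contact_force: [-0.1, -0.1, 0.3]
grip_width: 0.0597
grip_force: 0.0
```

```bash
python3 - <<'E'
from h import *
a=shot('scene','s7.png')
cv2.imwrite('pics/m7.png',cv2.resize(a[40:260,140:440],(750,550)))
print(robot.get_state()['ee_pos'])
print(blob(a,'scene',212,194,.048,lambda h,c:(c[...,1]-c[...,2]>25)))
E
```

```text
[0.70732723 0.06621125 0.21822739]
(array([0.7113, 0.0718]), 'bbox mm', np.float64(27.6), np.float64(10.9), (np.float64(211.3), np.float64(195.0)))
```

View pics/m7.png

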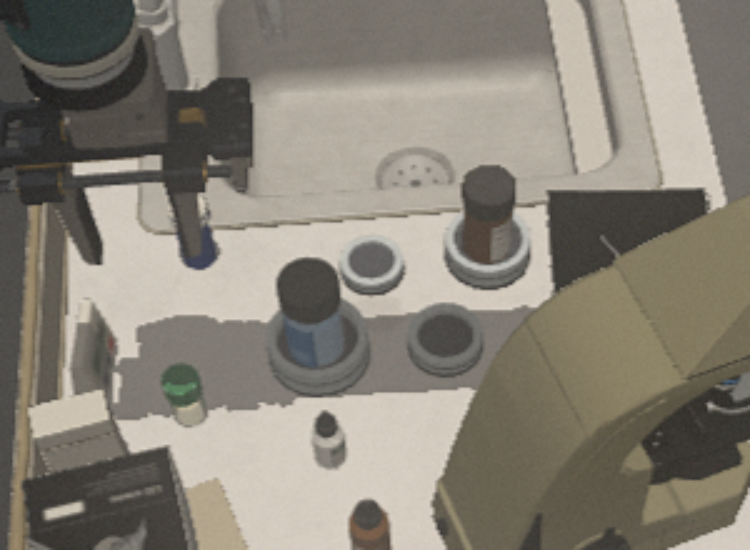

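The amber jar stands in holder c at (488,220). The green cap is at (181,380), so I'll turn to close along y, which keeps the gripper body off the card and the box behind it.

>>> drive_tool(
  series=[
    [[0,0,0,0,0,8,0.35],[0,0,0,0,0,8,0.35],[0,0,0,0,0,8,0.35],[0,0,0,0,0,8,0.35],[0,0,0,0,0,8,0.35],[0,0,0,0,0,8,0.35],[0,0,0,0,0,8,0.35],[0,0,0,0,0,8,0.35],[0,0,0,0,0,8,0.35],[0.002,0,0,0,0,8,0.35],[0,0,0,0,0,8,0.35],[0,0,0,0,0,2,0.35],[0,0,0,0,0,0,0.35],[0,0,0,0,0,0,0.35]],
  ],
)

```text
t: 19.1
ee_pos: [0.7097, 0.0667, 0.2181]
tool_rot: [-3.141, 0.0, 3.141]
contact_force: [-0.2, 0.1, -0.3]
grip_width: 0.06
grip_force: 0.0
```

>>> drive_tool(
  series=[
    [[0,0,-0.03,0,0,0,0.35],[0,0,-0.03,0,0,0,0.35],[0,0,-0.03,0,0,0,0.35],[0,0,-0.02,0,0,0,0.35],[0,0,-0.02,0,0,0,0.35],[0,0,-0.02,0,0,0,0.35],[0,0,-0.02,0,0,0,0.35],[0,0,-0.019,0,0,0,0.35],[0,0,0,0,0,0,0.35],[0,0,0,0,0,0,0.35],[0,0,0,0,0,0,1],[0,0,0,0,0,0,1],[0,0,0,0,0,0,1],[0,0,0,0,0,0,1],[0,0,0,0,0,0,1],[0,0,0,0,0,0,1]],
  ],
  grip_force=8,
)

```text
t: 20.7
ee_pos: [0.7105, 0.0676, 0.0292]
tool_rot: [3.141, 0.001, -3.14]
contact_force: [0.6, 0.9, 2.7]
grip_width: 0.0315
grip_force: 8.0
```

>>> drive_tool(
  series=[
    [[0,0,0.01,0,0,0,1],[0,0,0.02,0,0,0,1],[0,0,0.04,0,0,0,1],[0,0,0.04,0,0,0,1],[0,0,0.04,0,0,0,1],[0,0,0.04,0,0,0,1],[-0.014,-0.011,0,0,0,0,1],[-0.025,-0.02,0,0,0,0,1],[-0.025,-0.02,0,0,0,0,1],[-0.025,-0.02,0,0,0,0,1],[-0.025,-0.02,0,0,0,0,1],[-0.025,-0.02,0,0,0,0,1],[-0.02,-0.02,0,0,0,0,1],[-0.009,-0.007,0,0,0,0,1],[0,0,0,0,0,0,1],[0,0,0,0,0,0,1],[0,0,0,0,0,0,1]],
  ],
)

```text
t: 22.4
ee_pos: [0.5431, -0.0691, 0.2186]
tool_rot: [3.141, 0.0, -3.138]
contact_force: [-0.9, 0.2, -1.0]
grip_width: 0.0315
grip_force: 8.0
```

Down to 0.037 first, leaving a small gap above the floor.

>>> drive_tool(
  series=[
    [[-0.001,-0.002,-0.03,0,0,0,1],[0,0,-0.03,0,0,0,1],[0,0,-0.03,0,0,0,1],[0,0,-0.03,0,0,0,1],[0,0,-0.02,0,0,0,1],[0,0,-0.01,0,0,0,1],[0,0,-0.01,0,0,0,1],[0,0,-0.008,0,0,0,1],[0,0,-0.008,0,0,0,1],[0,0,-0.006,0,0,0,1],[0,0,0,0,0,0,1],[0,0,-0.001,0,0,0,1],[0,0,0,0,0,0,1],[0,0,0,0,0,0,1]],
  ],
)

```text
t: 23.8
ee_pos: [0.5414, -0.0726, 0.036]
tool_rot: [-3.142, 0.001, -3.14]
contact_force: [0.9, 0.2, -0.3]
grip_width: 0.032
grip_force: 8.0
```

>>> drive_tool(
  series=[
    [[0.001,0.001,-0.001,0,0,0,1],[0,0,0,0,0,0,1],[0,0,0,0,0,0,1]],
  ],
)

```text
t: 24.1
ee_pos: [0.5424, -0.0716, 0.0349]
tool_rot: [-3.142, 0.001, -3.14]
contact_force: [-0.6, -0.8, 2.3]
grip_width: 0.0316
grip_force: 8.0
```

>>> drive_tool(
  series=[
    [[0,0,0,0,0,0,0.4],[0,0,0,0,0,0,0.4],[0,0,0,0,0,0,0.4],[0,0,0,0,0,0,0.4],[0,0,0.01,0,0,0,0.4],[0,0,0.02,0,0,0,0.4],[0,0,0.04,0,0,0,0.3],[0,0,0.04,0,0,0,0.3],[0,0,0.04,0,0,0,0.3],[0.02,-0.004,0.03,0,0,0,0.3],[0.04,-0.007,0,0,0,0,0.3],[0.04,-0.007,0,0,0,0,0.3],[0.04,-0.007,0,0,0,0,0.3],[0.018,-0.004,0,0,0,0,0.3],[0,0,0,0,0,0,0.3],[0,0,0,0,0,0,0.3],[0,0,0,0,0,0,0.3]],
  ],
)

```text
t: 25.8
ee_pos: [0.699, -0.1003, 0.215]
tool_rot: [3.141, -0.0, -3.14]
contact_force: [-0.3, 0.6, 0.7]
grip_width: 0.0644
grip_force: 0.0
```

```bash
python3 - <<'E'
from h import *
a=shot('scene','s8.png')
cv2.imwrite('pics/m8.png',cv2.resize(a[40:260,140:440],(750,550)))
print(robot.get_state()['ee_pos'])
E
```

```text
[ 0.69912486 -0.10031169  0.21517414]
```

View pics/m8.png

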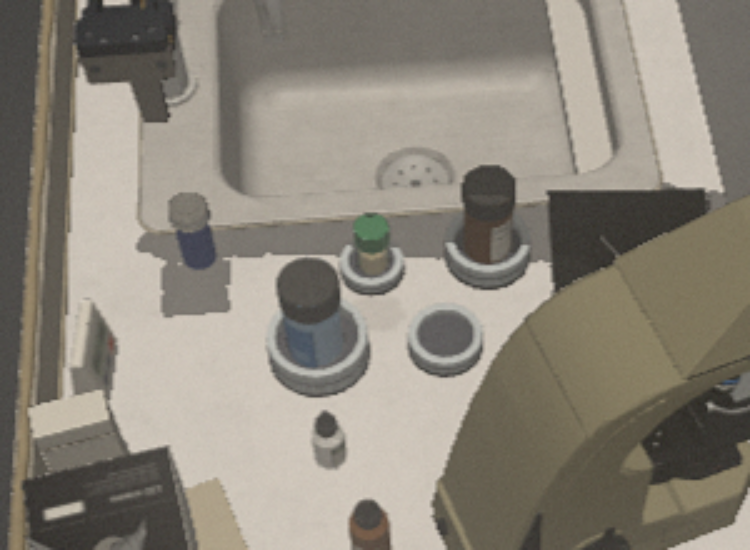

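The green-capped vial stands in holder a at (372,245). The white-capped vial at (190,230) is in the gripper's shadow, so I'll go down 0.1695.

>>> drive_tool(
  series=[
    [[0.001,0,-0.03,0,0,0,0.3],[0,0,-0.03,0,0,0,0.3],[0,0,-0.03,0,0,0,0.3],[0,0,-0.02,0,0,0,0.3],[0,0,-0.02,0,0,0,0.3],[0,0,-0.02,0,0,0,0.3],[0,0,-0.02,0,0,0,0.3],[0,0,0,0,0,0,0.3],[0,0,0,0,0,0,0.3],[0,0,0,0,0,0,1],[0,0,0,0,0,0,1],[0,0,0,0,0,0,1],[0,0,0,0,0,0,1],[0,0,0,0,0,0,1],[0,0,0,0,0,0,1]],
  ],
  grip_force=8,
)

```text
t: 27.35
ee_pos: [0.7015, -0.1007, 0.0453]
tool_rot: [-3.142, 0.001, -3.14]
contact_force: [-1.1, -0.5, 4.7]
grip_width: 0.0367
grip_force: 8.0
```

>>> drive_tool(
  series=[
    [[0,0,0.01,0,0,0,1],[0,0,0.03,0,0,0,1],[0,0,0.04,0,0,0,1],[0,0,0.04,0,0,0,1],[0,0,0.04,0,0,-8,1],[0,0,0.04,0,0,-8,1],[-0.02,0.01,0,0,0,-8,1],[-0.02,0.01,0,0,0,-8,1],[-0.02,0.01,0,0,0,-8,1],[-0.02,0.01,0,0,0,-8,1],[-0.02,0.01,0,0,0,-8,1],[-0.02,0.01,0,0,0,-8,1],[-0.02,0.01,0,0,0,-8,1],[-0.02,0.01,0,0,0,-8,1],[-0.02,0.01,0,0,0,-8,1],[-0.02,0.01,0,0,0,-2,1],[-0.018,0.02,0,0,0,0,1],[0,0,0,0,0,0,1],[0,0,0,0,0,0,1],[0,0,0,0,0,0,1]],
  ],
)

```text
t: 29.35
ee_pos: [0.4836, 0.0188, 0.2449]
tool_rot: [3.141, 0.0, 1.571]
contact_force: [-0.1, 0.2, -0.4]
grip_width: 0.0364
grip_force: 8.0
```

Down to about 0.0525.

>>> drive_tool(
  series=[
    [[0,0,-0.03,0,0,0,1],[0,0,-0.03,0,0,0,1],[0,0,-0.03,0,0,0,1],[0,0,-0.03,0,0,0,1],[0,0,-0.02,0,0,0,1],[0,0,-0.02,0,0,0,1],[0,0,-0.01,0,0,0,1],[0,0,-0.01,0,0,0,1],[0,0,-0.006,0,0,0,1],[0,0,-0.004,0,0,0,1],[0,0,0,0,0,0,1],[0,0,-0.002,0,0,0,1],[0,0,-0.001,0,0,0,1],[0,0,0,0,0,0,1],[0,0,0,0,0,0,1]],
  ],
)

```text
t: 30.85
ee_pos: [0.4832, 0.0195, 0.0518]
tool_rot: [3.141, -0.0, 1.572]
contact_force: [0.3, 0.9, 0.0]
grip_width: 0.0369
grip_force: 8.0
```

>>> drive_tool(
  series=[
    [[0,0,-0.001,0,0,0,1],[0,0,0,0,0,0,1],[0,0,0,0,0,0,1]],
  ],
)

```text
t: 31.15
ee_pos: [0.4834, 0.0195, 0.0511]
tool_rot: [3.141, -0.0, 1.572]
contact_force: [-0.6, -0.8, 5.7]
grip_width: 0.0368
grip_force: 8.0
```

>>> drive_tool(
  series=[
    [[0,0,0,0,0,0,0.35],[0,0,0,0,0,0,0.35],[0,0,0,0,0,0,0.35],[0,0,0,0,0,0,0.35],[0,0,0.01,0,0,0,0.35],[0,0,0.02,0,0,0,0.35],[0,0,0.04,0,0,0,0.35],[0,0,0.04,0,0,0,0.35],[0,0,0.04,0,0,0,0.35],[0,0,0.04,0,0,0,0.35],[0,-0.04,0,0,0,0,0.35],[0,-0.04,0,0,0,0,0.35],[0,-0.04,0,0,0,0,0.35],[0,-0.04,0,0,0,0,0.35],[0,-0.04,0,0,0,0,0.35],[0,-0.04,0,0,0,0,0.35],[0,0,0,0,0,0,0.35],[0,0,0,0,0,0,0.35]],
  ],
)

```text
t: 32.95
ee_pos: [0.4826, -0.2212, 0.2409]
tool_rot: [-3.142, -0.0, 1.57]
contact_force: [-0.1, 0.9, 0.4]
grip_width: 0.06
grip_force: 0.0
```

```bash
python3 - <<'E'
from h import *
a=shot('scene','s9.png')
cv2.imwrite('pics/m9.png',cv2.resize(a[80:260,150:370],(733,600)))
E
```

```text
(no output)
```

View pics/m9.png

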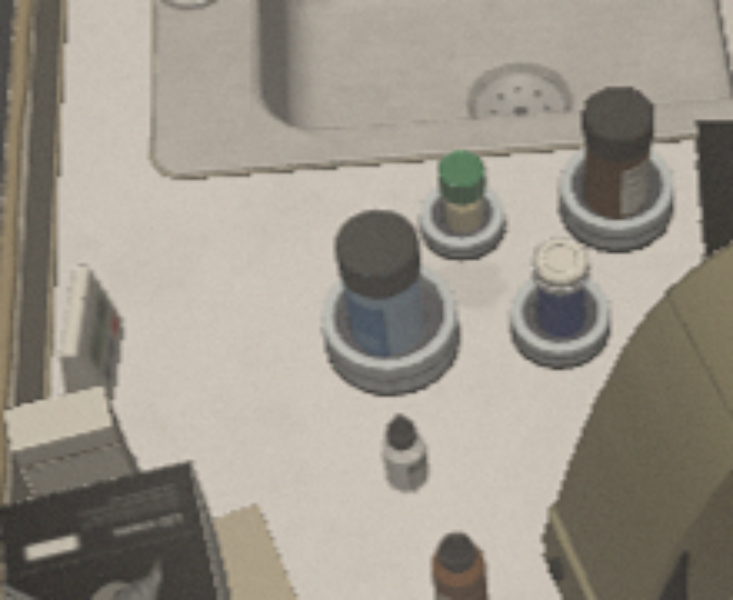

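All four vials stand upright in their own holders: green (462,195), white cap (560,290), amber (617,150) and blue jar (380,280). The droppers haven't moved, at (404,455) and (459,570).

```bash
python3 -c "
from bench import robot
print(robot.close_job())"
```

```text
the job is handed in; nothing more can be done
None
```

All four vials were standing upright in their matching holders and both droppers were where they started when I handed the job in, about 33 s into the 115 s limit; no verdict came back.

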